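# Clamp the plate, switch on the vacuum and start the cell

### The arm

A 6-joint arm with a two-finger parallel gripper is mounted at the origin on the work surface. World frame = base frame: x ahead of the robot, y to its left, z up, the work surface at z = 0. Lengths are in m, angles in rad, forces in N, time in s.
With the tool pointing down it reaches from about 0.3 to 0.775 m from the base axis. Payload 14.6 kg.
Tool frame: the origin (TCP) lies between the finger pads; the fingertips stand 8 mm ahead of it and the grasp point (between the pads) lies 11 mm behind it; x points along the fingers, y is the direction in which the jaws open and shut, and the axes are right-handed (so a half turn about x gives the same grasp; the last joint's range is limited). The gripper opens to 94 mm and grips with 3 to 60 N. Pads are 16 mm wide; open, the fingers measure 119 mm over their backs; the gripper's body (75 mm by 177 mm) begins 78 mm behind the grasp point.
Start: joints at [1.167, 0.3, 1.521, -0, 1.321, -0.067], TCP at [0.182, 0.519, 0.213] pointing down, gripper open.
Joint ranges: [-3.03, 3.03], [-0.79, 2.21], [0.23, 2.52], [-1.04, 4.18], [0, 3.07], [-2.55, 2.55]. Speed limits (rad/s): [2.22, 2.22, 2.57, 3.14, 3.14, 3.14].

### API

Orientations are given as [roll, pitch, yaw] about the fixed x, y, z axes, in that order (R = Rz(yaw) Ry(pitch) Rx(roll)).
In Python, from station import ctrl gives the robot as it stands.
- The arm moves only by the shell command python3 -m creep 'ROWS' [FORCE]. ROWS is a JSON object of lists of equal length, an entry for each row: "hand": the closure, from -1 (fully open) to 1 (shut); "slide": the shift along the tool's x, y, z in m, a list of three; "spin": the turn about the tool's x in degrees. A call has 1 to 12 rows; each row is the pose to reach, as a shift and turn from the pose commanded when the call began, along the tool's axes at that moment; what a row does not reach only later rows make up. A row lasts 1/12 s, in which the tool goes at most 41.7 mm and 7.16 degrees, less where a joint would pass 70% of its speed; a pose out of reach is approached as far as the arm can. A call with a gripper value outside its range is refused whole. The fingers move at their own pace and stop on an object; FORCE is the grip in N (left out, the last holds). Time passes only in rows, so rows that repeat a pose let the fingers close. It gives the time, the measured TCP pose, the force and the opening at its end, in the units of the state.
- ctrl.get_obs(): the state, without advancing time (a new reading comes with each control period).
- ctrl.camera(name): name is "scene" or "top" or "wrist"; returns the picture (420x560x3 uint8, red, green, blue); there is no depth.
- ctrl.calibration(name): a dict with "K" (3x3 intrinsics, pixels), "R" (3x3) and "t" (3): a world point X has camera coordinates R X + t. Camera axes: x right, y down, z forward; pixel columns grow to the right and rows downward; lengths in m; the calibration is good to about 2 mm. A picture is of the moment at which its call begins: read the wrist's pose just before it. calibration takes no time and is no camera call; for the wrist camera it gives the pose at the moment of the call.
- ctrl.hand_in(): hands the job in, once; it reports no verdict.
The state is a dict: "time_s": time; "qpos": joint angles; "joint_vel": joint speeds; "tau": joint torques, N m; "ee_pos": TCP position; "eef_rot": TCP orientation; "force": force on the tool from outside, world axes, zero at the start; "moment": the same for the moment, N m; "grip_width": finger opening in m.
Only numpy, scipy, OpenCV 4.12 (cv2) and the standard library are available. Lean on these libraries where they do the work, as an engineer would, in place of code of your own. Each camera call takes 0.05 s, during which the arm holds its last target.

### The job

Get the dispensing cell going by pushing with the closed fingertips only: first push the fixture's orange-tabbed sliding clamp fully home over the edge of the brown plate, then press down the white-marked end of the rocker on the blue vacuum unit until it is fully on, and then press the green button all the way down, let it come back out and draw clear. Pick nothing up, do not shift the button boxes, and leave the blue button, the red emergency stop and everything else as they are.

Things in the scene. Friction and masses are not known exactly. Their poses are not given: they have to be found in the camera images.
- fixture: Clamping fixture bolted to the table: aluminium base 150 x 120 x 15 mm (x, y, z) with low steel guides and fences (tops 23 to 27 mm above the table). Origin: centre of its underside on the table. Its x axis points the way the clamp slide travels (closing); its yaw varies by up to about 0.5 rad.
- clamp_slide (a joint): Travel of the sliding clamp along the fixture's +x, in m: about 0 to 0.006 at the start (open), 0.025 fully home against its stop. It stays where it is left; moving it takes about 4 N.
- clamp_face (a point): Middle of the pushed rear (fixture -x) face of the slide's upright orange tab, 45 mm above the table; moves with it. Tab: 54 mm wide (fixture y), 8 mm thick, from 17 to 56 mm above the table. Behind it is only the 15 mm high base with low screw heads in its corners; the base ends 21 mm or more behind the face. A steel tongue ahead of it slides over the plate's edge.
- plate: Brown phenolic plate, 70 x 80 x 10 mm with two 12 mm holes, lying loose in the fixture between its fences. Origin: centre of its underside, 15 mm above the table.
- vacuum_unit: Blue vacuum unit, fixed to the table, 100 x 80 x 45 mm (x, y, z), two brass hose stubs on its +x side. Origin: centre of its underside. On top, centred in y, lies the black rocker switch; its pivot runs along the unit's y, 10 mm to the -x side of the unit's centre and 47.5 mm above the table.
- rocker (a joint): Angle of the rocker, rad: 0 = off (marked end stands high), 0.36 = on (marked end down and level). It stays where it is left; turning it takes about 0.07 N m.
- rocker_on (a point): Point on the top face of the rocker's marked (on) wing, on its white bar 26 x 9 mm, 22 mm from the pivot towards the unit's -x side; moves with the rocker. The wing is 30 mm long and 32 mm wide. At off the point is about 58 mm above the table, at on 50.5 mm; the wing is then level and stands 5 mm above the unit's case. Pressing straight down here turns the rocker on; about 3 to 4 N.
- start_box: White push-button box with the GREEN button, 80 x 80 x 45 mm. Origin: centre of its underside (z = 0 when standing); z up, yaw as it stands. Loose, about 0.8 kg, on four rubber feet; it may not be lifted, tipped or shifted.
- start_button (a joint): How far the green button is pressed, m: 0 = out, 0.006 = fully down (about 5 N). Springs back when let go.
- start_button_top (a point): Centre of the top of the green button (32 mm across), 63 mm above the table when out; moves with it. It stands 13 mm proud of its steel collar.
- purge_box: White push-button box with the BLUE button, otherwise just like the one with the green button. To be left alone. Origin: centre of its underside (z = 0 when standing); z up, yaw as it stands. Loose, about 0.8 kg, on four rubber feet; it may not be lifted, tipped or shifted.
- purge_button (a joint): How far the blue button is pressed, m: 0 = out, 0.006 = fully down. To be left alone.
- stop_box: Yellow box 80 x 80 x 45 mm with the red mushroom emergency stop (40 mm across, top 69 mm above the table). To be left alone. Origin: centre of its underside (z = 0 when standing); z up, yaw as it stands. Loose, about 0.8 kg, on four rubber feet; it may not be lifted, tipped or shifted.
- stop_button (a joint): How far the red emergency stop is pressed, m: 0 = out. To be left alone.
- tape_roll: Roll of pale tape lying flat, 84 mm across, 45 mm high, loose bystander. Origin: centre of its underside.
- mouse: Black computer mouse without a cord, 100 x 56 x 32 mm, loose bystander. Origin: centre of its underside.
- parts_bin: Small purple open bin, 75 x 62 x 40 mm, loose bystander. Origin: centre of its underside.
- screw_jar: Small clear jar with a black cap, 48 mm across, 60 mm high, loose bystander. Origin: centre of its underside.
- standoff: Steel standoff, 22 mm across, 42 mm high, upright, loose bystander. Origin: centre of its underside.
There are look-alikes about, which are no part of the job. What is meant by the fixture is not turquoise, and is the smaller of those in its own colour.

How it is judged:
By the outcome, as a careful person would: the job done as asked, in the order asked, and still so for the second after the job is handed in, with the robot touching nothing.
It also fails if it takes over 51 s, if anything falls off the work surface, if the arm or the gripper's body presses on something with over 40 N, if the wrist force passes 120 N, or if a joint passes its speed limit or range.

## Working session

There is one attempt and no reset: what is moved stays moved. The work goes in short steps, Python scripts to look and compute and a shell command to move; the robot and the scene stay as the last step left them, time stands still between calls to the robot, and variables do not carry over. Pictures are saved under pics/ and viewed, and the job is handed in when it is done.

```bash
ls; mkdir -p pics
python3 - <<'E'
from station import ctrl
import cv2
o=ctrl.get_obs();print(o)
for n in("scene","top","wrist"):
    c=ctrl.calibration(n);print(n,c)
    cv2.imwrite(f"pics/{n}0.png",ctrl.camera(n)[:,:,::-1])
E
```

```text
pics
{'time_s': 0.0, 'qpos': array([ 1.16742414e+00,  3.00471448e-01,  1.52160689e+00,  1.35895054e-05,
        1.32069553e+00, -6.65980624e-02]), 'joint_vel': array([-3.29487261e-05,  7.77748412e-04, -5.64106247e-04, -1.18228326e-03,
        2.17205245e-03,  9.87059813e-04]), 'tau': array([ 6.77444186e-04, -5.31812632e+01, -3.52731407e+01,  7.08115473e-02,
        2.43827188e-02, -1.06435341e-04]), 'ee_pos': array([0.18163925, 0.51886199, 0.21287522]), 'eef_rot': array([-1.6485373 ,  1.56961504, -1.98531479]), 'force': array([-0.66610427,  0.52688211, -0.44873133]), 'moment': array([ 0.03246132, -0.00064257, -0.00925477]), 'grip_width': 0.09437119849455115}
scene {'K': array([[391.96344763,   0.        , 279.66896918],
       [  0.        , 391.96344763, 203.72856944],
       [  0.        ,   0.        ,   1.        ]]), 'R': array([[-0.34671258,  0.93794211, -0.00741486],
       [ 0.50399041,  0.17962256, -0.84482507],
       [-0.79106514, -0.2966485 , -0.53499123]]), 't': array([ 0.20833759, -0.18382578,  1.40771899])}
top {'K': array([[545.18383678,   0.        , 269.49136393],
       [  0.        , 545.18383678, 203.1482643 ],
       [  0.        ,   0.        ,   1.        ]]), 'R': array([[-0.02336014, -0.9997262 ,  0.00135131],
       [-0.9758906 ,  0.02250974, -0.2170964 ],
       [ 0.21700654, -0.00639013, -0.97614924]]), 't': array([-0.0323095 ,  0.50136656,  1.44042591])}
wrist {'K': array([[296.39314765,   0.        , 279.39185679],
       [  0.        , 296.39314765, 207.5495732 ],
       [  0.        ,   0.        ,   1.        ]]), 'R': array([[ 3.30416146e-01,  9.43834959e-01, -8.60453698e-04],
       [ 9.06913609e-01, -3.17238025e-01,  2.77250321e-01],
       [ 2.61405577e-01, -9.23883399e-02, -9.60797335e-01]]), 't': array([-0.55011112, -0.02757938,  0.3928622 ])}
```

View pics/top0.png

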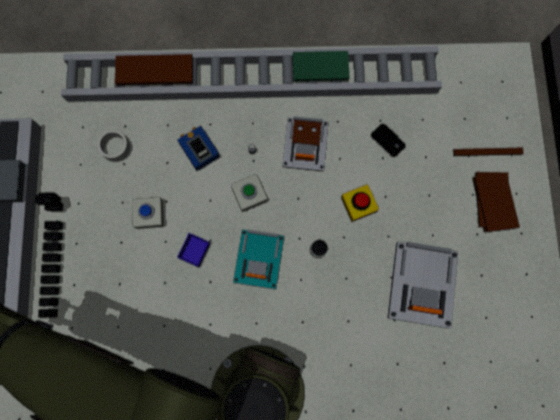

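View pics/scene0.png

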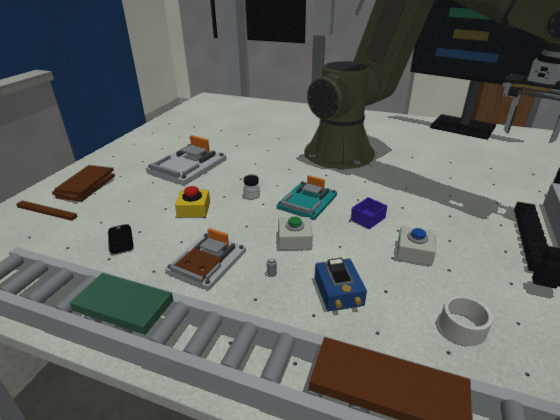

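View pics/wrist0.png

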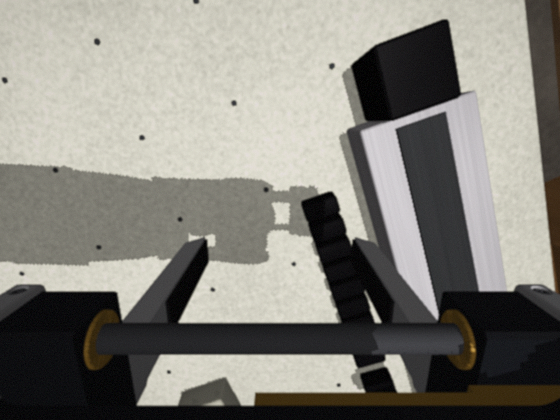

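Three fixtures are visible in the top view: grey with the brown plate (305,143), turquoise (259,259) and larger grey (423,284). The one meant is (305,143): it isn't turquoise, and it is the smaller of the two greys. I'll confirm it in an enlarged crop.

```bash
cat > h.py <<'E'
import numpy as np,cv2
from station import ctrl
def ray(n,uv,z,c=None):
    c=c or ctrl.calibration(n);R,t,K=c["R"],c["t"],c["K"]
    C=-R.T@t;d=R.T@np.linalg.inv(K)@np.array([uv[0],uv[1],1.])
    return C+d*(z-C[2])/d[2]
def proj(n,X,c=None):
    c=c or ctrl.calibration(n);p=c["K"]@(c["R"]@np.array(X)+c["t"]);return p[:2]/p[2]
E
python3 - <<'E'
import cv2,numpy as np
t=cv2.imread('pics/top0.png')
a=cv2.resize(t[105:185,270:345],None,fx=7,fy=7,interpolation=cv2.INTER_CUBIC)
b=cv2.resize(t[115:215,170:270],None,fx=5,fy=5,interpolation=cv2.INTER_CUBIC)
cv2.imwrite('pics/cropA.png',a);cv2.imwrite('pics/cropB.png',b)
s=cv2.imread('pics/scene0.png')
cv2.imwrite('pics/cropC.png',cv2.resize(s[210:315,160:370],None,fx=3.8,fy=3.8,interpolation=cv2.INTER_CUBIC))
E
```

```text
(no output)
```

View pics/cropA.png

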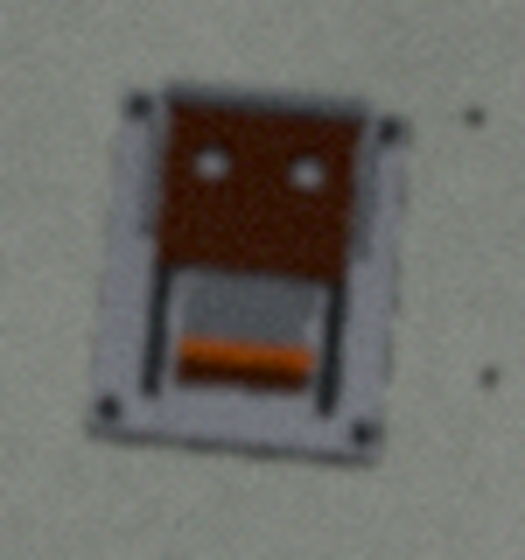

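View pics/cropB.png

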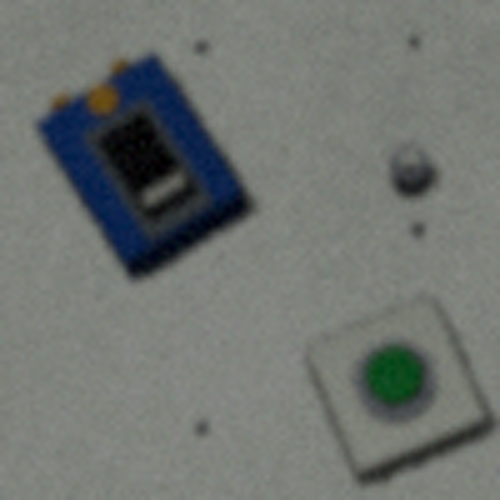

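View pics/cropC.png

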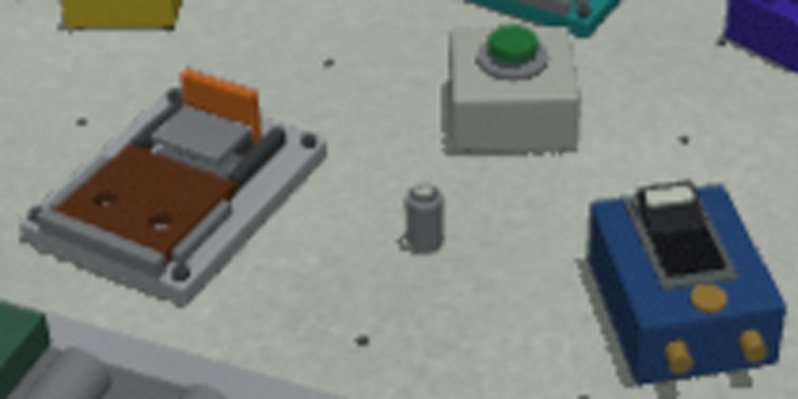

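Crop A shows the grey fixture holding the brown plate: orange tab at about full-image (305,157), corner screws at (290,120) (326,124) (322,167) (285,163). Crop B shows the rocker's white bar at (202.5,153) and the green button at (249,190). Next I'll measure these.

Run:
```python
from h import *
t=cv2.imread('pics/top0.png');s=cv2.imread('pics/scene0.png')
ct,cs=ctrl.calibration("top"),ctrl.calibration("scene")
def comp(img,lo,hi,box):
    h=cv2.cvtColor(img,cv2.COLOR_BGR2HSV);m=cv2.inRange(h,lo,hi);M=np.zeros_like(m);x0,y0,x1,y1=box;M[y0:y1,x0:x1]=m[y0:y1,x0:x1]
    ys,xs=np.nonzero(M);return M,np.c_[xs,ys].astype(float)
f=lambda v:np.round(v,4)
# fixture screws z~.017
P=[ray("top",(270+u/7-.43,105+v/7-.43),.017,ct)for u,v in[(139,105),(391,130),(364,432),(107,408)]]
P=np.array(P);print("screws",f(P));print("centre",f(P.mean(0)))
d=(P[0]+P[1]-P[2]-P[3])[:2];e=(P[0]+P[3]-P[1]-P[2])[:2];print("yaw",np.arctan2(d[1],d[0]),np.arctan2(-e[0],e[1]),np.linalg.norm(d)/2,np.linalg.norm(e)/2)
for n,img,c,box in(("top",t,ct,(290,145,320,165)),("scene",s,cs,(200,225,232,250))):
    M,p=comp(img,(5,150,60),(20,255,255),box)
    # exclude brown: need V
    v=img[M>0][:,2];print(n,"orange",len(p),v.min(),v.max(),p.min(0),p.max(0),p.mean(0),cv2.minAreaRect(p.astype(np.float32)))
for n,img,c,box in(("top",t,ct,(230,170,270,212)),("scene",s,cs,(280,212,312,236))):
    M,p=comp(img,(45,120,40),(80,255,255),box);print(n,"green",len(p),p.mean(0),p.min(0),p.max(0),f(ray(n,p.mean(0),.063,c)))
M,p=comp(t,(100,120,20),(125,255,255),(170,120,225,175))
r=cv2.minAreaRect(p.astype(np.float32));print("blue",r,f([ray("top",q,.045,ct)for q in cv2.boxPoints(r)]))
for n,img,c,box in(("top",t,ct,(194,145,212,162)),("scene",s,cs,(328,256,348,267))):
    M,p=comp(img,(0,0,130),(180,80,255),box);print(n,"bar",len(p),p.mean(0),p.min(0),p.max(0),f(ray(n,p.mean(0),.058,c)))
```

```text
screws [[ 0.7571 -0.1081  0.017 ]
 [ 0.7437 -0.2125  0.017 ]
 [ 0.6134 -0.1955  0.017 ]
 [ 0.626  -0.0909  0.017 ]]
centre [ 0.685  -0.1518  0.017 ]
yaw -0.13006791191447759 -0.12386234680606287 0.13174054608549013 0.10531086198347889
top orange 63 60 126 [296. 154.] [313. 158.] [304.76190476 155.66666667] ((304.5395812988281, 155.60397338867188), (17.31364631652832, 3.4826302528381348), 5.710593223571777)
scene orange 184 67 174 [208. 229.] [227. 247.] [218.01630435 235.85326087] ((218.6988525390625, 236.03817749023438), (25.598453521728516, 11.092663764953613), 31.4295654296875)
top green 87 [248.48275862 189.64367816] [244. 185.] [253. 195.] [0.538  0.0128 0.063 ]
scene green 92 [294.52173913 221.16304348] [289. 217.] [300. 225.] [0.5465 0.0182 0.063 ]
blue ((198.3445587158203, 147.5455322265625), (35.91102600097656, 27.233644485473633), 57.7243537902832) [[0.6932 0.2131 0.045 ]
 [0.7353 0.1481 0.045 ]
 [0.6436 0.0937 0.045 ]
 [0.6025 0.1583 0.045 ]]<stdin>:21: RuntimeWarning: Mean of empty slice.
  ret = um.true_divide(
Traceback (most recent call last):
ValueError: zero-size array to reduction operation minimum which has no identity
```

```bash
cat >> h.py <<'E'
from scipy.spatial.transform import Rotation as Ro
def toolR(): return Ro.from_euler('xyz',ctrl.get_obs()["eef_rot"]).as_matrix()
def go(X,yaw=None):
    o=ctrl.get_obs();R=toolR();print("t",o["time_s"],"pos",o["ee_pos"].round(4),"toolY",R[:,1].round(3),"toolZ",R[:,2].round(3),"F",o["force"].round(1),"slide mm",(1000*R.T@(np.array(X)-o["ee_pos"])).round(1))
    if yaw is not None:
        # make tool y along +-(cos,sin)yaw
        v=R.T@np.array([np.cos(yaw),np.sin(yaw),0]);a=np.degrees(np.arctan2(v[2],v[1]));print("spin deg",a,(a+90)%180-90)
E
python3 - <<'E'
from h import *
go([.545,-.13,.2],-.127+np.pi/2)
print(ctrl.get_obs()["qpos"])
E
```

```text
t 0.15 pos [0.1817 0.5189 0.213 ] toolY [ 0.33   0.944 -0.001] toolZ [ 0.944 -0.33  -0.   ] F [0.1 0.5 0. ] slide mm [  13.4 -492.4  557.4]
spin deg -12.02001301465337 -12.020013014653372
[ 1.16741988e+00  3.00337478e-01  1.52140861e+00  1.99437896e-05
  1.32068477e+00 -6.65926837e-02]
```

```bash
python3 -m creep '{"hand":[1,1,1,1,1,1,1,1,1,1,1,1],"slide":[[0,-27,30],[1,-54,61],[2,-81,92],[3,-108,123],[4,-135,153],[5,-162,184],[6,-190,215],[7,-217,246],[8,-244,276],[9,-271,307],[10,-298,338],[10,-320,363]],"spin":[-1,-2,-3,-4,-5,-6,-7,-8,-9,-10,-11,-12]}' 20
python3 - <<'E'
from h import *
go([.545,-.13,.2],-.127+np.pi/2)
E
```

```text
time_s: 1.15
ee_pos: [0.4264, 0.0808, 0.2045]
eef_rot: [0.427, 1.57, 0.301]
force: [1.4, 0.6, -0.3]
grip_width: 0.0176
t 1.15 pos [0.4264 0.0808 0.2045] toolY [0.126 0.992 0.   ] toolZ [ 0.992 -0.126  0.   ] F [ 1.4  0.6 -0.3] slide mm [   4.5 -194.1  144.2]
spin deg 0.022203071939781435 0.02220307193978499
```

```bash
python3 - <<'E'
from h import *
import pickle
pickle.dump(ctrl.calibration("wrist"),open("w1.pkl","wb"))
cv2.imwrite("pics/w1.png",ctrl.camera("wrist")[:,:,::-1])
E
python3 -m creep '{"hand":[1,1,1,1,1,1,1,1],"slide":[[0,-30,22],[1,-60,44],[2,-90,66],[3,-120,88],[4,-150,110],[4,-180,132],[4,-194,144],[4,-194,144]],"spin":[0,0,0,0,0,0,0,0]}'
python3 - <<'E'
from h import *
import pickle
pickle.dump(ctrl.calibration("wrist"),open("w2.pkl","wb"))
cv2.imwrite("pics/w2.png",ctrl.camera("wrist")[:,:,::-1])
E
```

```text
time_s: 1.87
ee_pos: [0.5882, -0.2104, 0.1989]
eef_rot: [2.785, 1.57, 2.657]
force: [0.5, 0.8, 0.6]
grip_width: -0.0
```

View pics/w1.png

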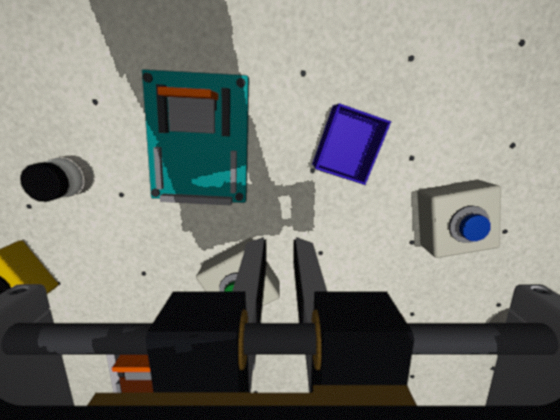

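View pics/w2.png

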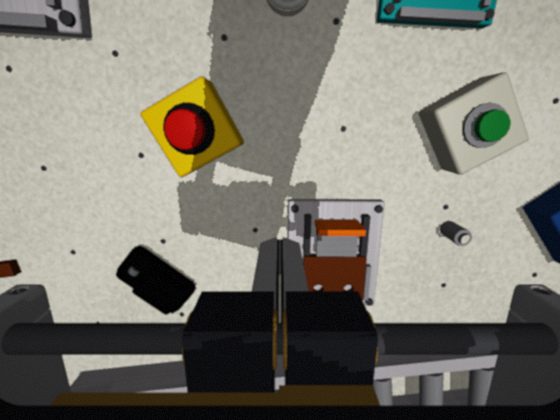

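```bash
python3 - <<'E'
from h import *
go([.545,-.13,.2],-.127+np.pi/2); o=ctrl.get_obs();print(o["joint_vel"].round(3),o["time_s"])
E
python3 -m creep '{"hand":[1,1],"slide":[[0,0,0],[0,0,0]],"spin":[0,0]}'
```

```text
t 1.9167 pos [ 0.5899 -0.2159  0.1973] toolY [ 0.13   0.991 -0.001] toolZ [ 0.991 -0.13  -0.001] F [ 1.9 -4.7 -0.3] slide mm [ -2.7  79.3 -55.7]
spin deg -0.21683168770910322 -0.216831687709103
[ 0.055 -0.081  0.155  0.001 -0.051  0.092] 1.9167
time_s: 2.08
ee_pos: [0.5874, -0.2085, 0.1984]
eef_rot: [2.796, 1.569, 2.668]
force: [-0.1, 0.9, 0.2]
grip_width: 0.0004
```

```bash
python3 -m creep '{"hand":[1,1,1,1,1,1],"slide":[[0,20,0],[0,40,0],[0,40,0],[0,40,0],[0,40,0],[0,40,0]],"spin":[0,0,0,0,0,0]}'; python3 -m creep '{"hand":[1,1,1,1,1,1],"slide":[[0,0,-20],[0,0,-40],[0,0,-40],[0,0,-40],[0,0,-40],[0,0,-40]],"spin":[0,0,0,0,0,0]}'
python3 - <<'E'
from h import *
go([.545,-.13,.2],-.127+np.pi/2)
E
```

```text
time_s: 2.58
ee_pos: [0.6185, 0.0429, 0.2002]
eef_rot: [0.285, 1.57, 0.159]
force: [1.3, -0.2, 0.8]
grip_width: 0.0005
time_s: 3.08
ee_pos: [0.3684, 0.0721, 0.199]
eef_rot: [0.433, 1.57, 0.307]
force: [0.8, -0.0, 1.4]
grip_width: 0.0003
t 3.0833 pos [0.3684 0.0721 0.199 ] toolY [0.126 0.992 0.   ] toolZ [ 0.992 -0.126  0.001] F [ 0.8 -0.   1.4] slide mm [  -0.9 -178.3  200.5]
spin deg 0.06309656956901256 0.06309656956901222
```

Mistake on my side: slide is in metres, so my millimetre values were capped at 41.7 mm per row. The directions were right and it all happened at z = 0.2, so nothing was touched. I'll use metres from here. The wrist view (w2) shows the orange tab at about (340,230), the green button at (493,126) and the stop at (188,128).

Run:
```python
from h import *
import pickle
c=pickle.load(open("w2.pkl","rb"));w=cv2.imread("pics/w2.png");t=cv2.imread('pics/top0.png');s=cv2.imread('pics/scene0.png')
h=cv2.cvtColor(w,cv2.COLOR_BGR2HSV)
m=cv2.inRange(h,(45,120,40),(80,255,255));ys,xs=np.nonzero(m[:200]);xs=xs[xs>0]
cc=np.array([xs.mean(),ys.mean()]);print("green w2",cc,ray("wrist",cc,.063,c).round(4),len(xs))
cv2.imwrite("pics/w2c.png",np.hstack([cv2.resize(w[195:310,280:390],None,fx=5,fy=5,interpolation=cv2.INTER_CUBIC)]))
for n,img in(("top",t[143:163,192:213]),("sc",s[254:272,325:352])):
    print(n);print(img.max(2))
```

```text
green w2 [493.41860465 125.06847545] [0.5368 0.0128 0.063 ] 774
top
[[15 16  9 12  3  0 21  3 17 26 33 50 61 70 82 72 74 79 75 70 77]
 [16  3  3 16 14  6 13  8 12 12 19 38 52 64 73 73 71 76 75 72 73]
 [ 8  7 10  7 11  8  7  9 12  5 16 25 43 59 67 70 76 72 74 75 69]
 [15 20 12 17  8 12 15 12 14 10  0 13 25 45 61 71 75 72 76 76 77]
 [26 15  9 15 12  8  9 14  7 10  4  4 12 37 53 68 75 78 78 71 78]
 [41 22 15 15 11  2 14  2  8  1  8 12 28 36 51 57 69 75 73 77 77]
 [49 36 22  4 14 12  6 10 11  9  6 23 40 59 59 53 63 71 77 72 70]
 [59 41 25 19  8  6  0 10 15 26 36 58 74 87 70 48 49 61 74 75 73]
 [65 54 41 23 13 11  7 10 33 51 65 81 97 93 74 40 38 53 69 78 74]
 [69 64 52 30 18  9 23 48 63 81 92 96 85 75 57 29 28 47 62 69 71]
 [75 70 58 41 29 27 47 77 92 97 96 79 57 42 28 17 25 37 58 64 66]
 [80 72 65 52 41 37 55 85 97 84 68 51 35 20 27 29 40 50 59 60 70]
 [82 75 70 59 48 44 53 77 77 59 38 28 19 28 24 45 49 57 59 54 57]
 [81 81 75 65 55 41 43 48 37 30 18 24 33 35 46 55 53 57 53 52 50]
 [76 81 77 69 63 56 41 25 21 16 28 38 47 51 59 57 50 56 52 43 35]
 [82 78 78 73 71 59 46 36 31 31 45 51 56 5
[... 1626 characters left out ...]
 107 107 108 107 105]
 [ 70  84  60  52  28  44  42  41  44  41  41  42  43  42  43  42  37  39
   41  51  86  99 107 108 111 108 110]
 [ 99  77  78  61  35  38  43  43  40  42  41  41  40  42  42  42  40  39
   39  45  58  79 104 109 109 109 108]
 [104  82  87  83  46  30  40  43  43  44  42  40  41  44  41  41  42  43
   39  40  59  82  98 106 107 107 108]
 [105 100  90  88  58  28  43  45  43  40  45  42  43  42  40  43  42  45
   44  36  40  82  95 105 106 107 107]
 [105 106  85  86  83  46  42  42  44  45  44  44  39  34  31  32  33  36
   31  27  25  61  88  99 105 108 107]
 [107 106  82  86  88  48  31  33  29  30  33  33  27  27  26  24  25  26
   26  23  16  34  83  95 106 108 107]]
```

View pics/w2c.png

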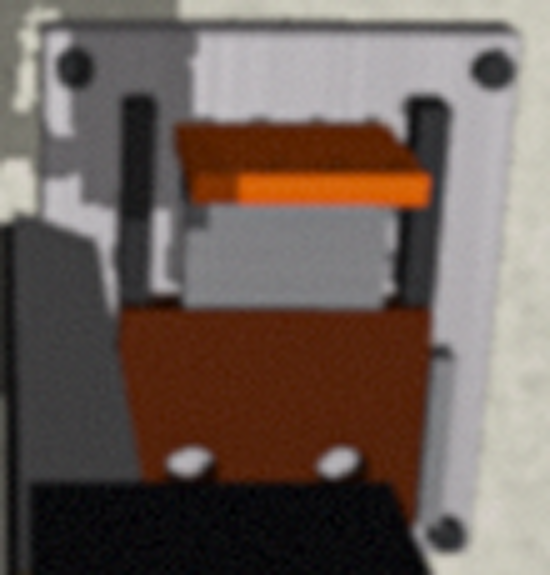

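Run:
```python
from h import *
import pickle
c=pickle.load(open("w2.pkl","rb"));t=cv2.imread('pics/top0.png');s=cv2.imread('pics/scene0.png')
for q in[(190,175),(430,172),(192,207),(432,204)]:print("tabtop",q,ray("wrist",(280+q[0]/5-.4,195+q[1]/5-.4),.056,c).round(4))
for q in[(75,68),(493,68),(446,533)]:print("screw",ray("wrist",(280+q[0]/5-.4,195+q[1]/5-.4),.017,c).round(4))
def cen(im,x0,y0,x1,y1,th):
    g=im[y0:y1,x0:x1].max(2).astype(float);g[g<th]=0;yy,xx=np.mgrid[y0:y1,x0:x1];return (g*xx).sum()/g.sum(),(g*yy).sum()/g.sum()
a=cen(t,198,149,207,157,55);b=cen(s,330,259,342,264,130);print(a,b)
print("bar top",ray("top",a,.058).round(4),"scene",ray("scene",b,.058).round(4))
ct=ctrl.calibration("top");cs=ctrl.calibration("scene")
X=cv2.triangulatePoints(*[k["K"]@np.c_[k["R"],k["t"]]for k in(ct,cs)],np.array(a),np.array(b));print("tri",(X[:3]/X[3]).T)
```

```text
tabtop (190, 175) [ 0.6279 -0.1712  0.056 ]
tabtop (430, 172) [ 0.6341 -0.1174  0.056 ]
tabtop (192, 207) [ 0.6357 -0.1714  0.056 ]
tabtop (432, 204) [ 0.6419 -0.1173  0.056 ]
screw [ 0.6111 -0.1934  0.017 ]
screw [ 0.6243 -0.0904  0.017 ]
screw [ 0.7555 -0.1078  0.017 ]
(np.float64(202.40794809407947), np.float64(152.2323600973236)) (np.float64(335.52193099759296), np.float64(260.98595881251674))
bar top [0.6499 0.1401 0.058 ] scene [0.649  0.1429 0.058 ]
tri [[0.64967403 0.14111634 0.05811742]]
```

Run:
```python
from h import *
go([.597,-.1403,.2],-.12+np.pi/2)
```

```text
t 3.0833 pos [0.3684 0.0721 0.199 ] toolY [0.126 0.992 0.   ] toolZ [ 0.992 -0.126  0.001] F [ 0.8 -0.   1.4] slide mm [  -0.8 -182.   253.4]
spin deg -0.3379738143619205 -0.3379738143619164
```

```bash
python3 -m creep '{"hand":[1,1,1,1,1,1,1,1,1,1,1,1],"slide":[[0,-0.022,0.03],[0,-0.044,0.06],[0,-0.066,0.092],[0,-0.088,0.122],[0,-0.11,0.153],[0,-0.132,0.184],[0,-0.154,0.214],[0,-0.172,0.239],[0,-0.182,0.253],[0.02,-0.182,0.253],[0.05,-0.182,0.253],[0.08,-0.182,0.253]],"spin":[0,0,0,0,0,0,0,0,0,0,0,0]}'; python3 -m creep '{"hand":[1,1,1,1],"slide":[[0,0,0],[0.02,0,0],[0.03,0,0],[0.03,0,0]],"spin":[0,0,0,0]}';python3 - <<'E'
from h import *
go([.597,-.1403,.043],-.12+np.pi/2)
E
```

```text
time_s: 4.08
ee_pos: [0.5993, -0.1403, 0.1194]
eef_rot: [-0.116, 1.569, -0.242]
force: [0.6, -1.4, -0.8]
grip_width: 0.0004
time_s: 4.42
ee_pos: [0.5986, -0.1405, 0.0887]
eef_rot: [2.96, 1.569, 2.834]
force: [-0.6, -0.0, -0.8]
grip_width: 0.0001
t 4.4167 pos [ 0.5986 -0.1405  0.0887] toolY [0.126 0.992 0.   ] toolZ [ 0.992 -0.126 -0.002] F [-0.6 -0.  -0.8] slide mm [45.7 -0.  -1.6]
spin deg -0.371400504480731 -0.37140050448073225
```

```bash
python3 -m creep '{"hand":[1,1,1,1,1,1],"slide":[[0.015,0,-0.002],[0.03,0,-0.002],[0.04,0,-0.002],[0.046,0,-0.002],[0.046,0,-0.002],[0.046,0,-0.002]],"spin":[0,0,0,0,0,0]}';python3 - <<'E'
from h import *
go([.597,-.1403,.043])
s=ctrl.camera("scene")[:,:,::-1]
cv2.imwrite("pics/s1.png",cv2.resize(s[180:300,150:310],None,fx=5,fy=5,interpolation=cv2.INTER_CUBIC))
E
```

```text
time_s: 4.92
ee_pos: [0.5977, -0.1411, 0.0441]
eef_rot: [-0.138, 1.57, -0.265]
force: [0.8, -0.6, -0.3]
grip_width: 0.0004
t 4.9167 pos [ 0.5977 -0.1411  0.0441] toolY [ 0.127  0.992 -0.   ] toolZ [ 0.992 -0.127  0.001] F [ 0.8 -0.6 -0.3] slide mm [ 1.1  0.8 -0.8]
```

View pics/s1.png

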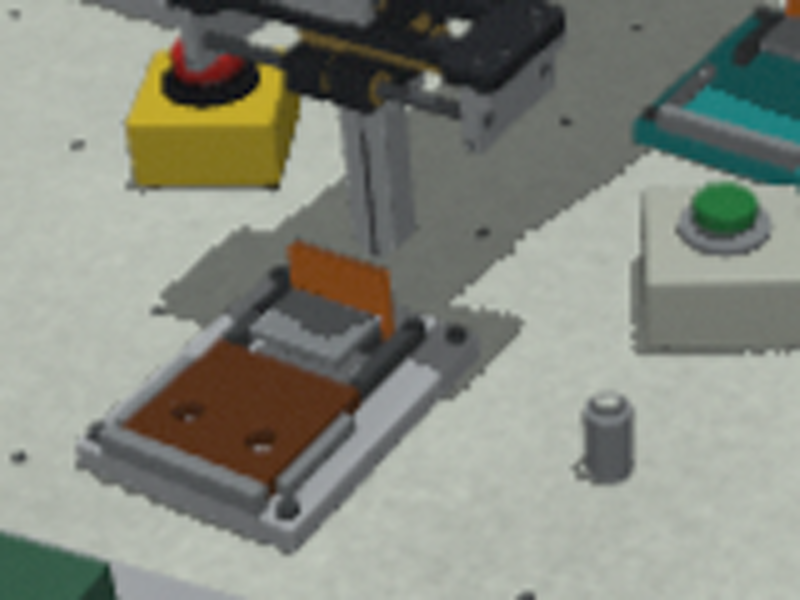

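The closed fingers stand behind the orange tab, near its middle, with clear space around them. Now I'll push along tool +z.

```bash
python3 -m creep '{"hand":[1,1,1,1,1,1,1,1],"slide":[[0,0,0.008],[0,0,0.016],[0,0,0.022],[0,0,0.026],[0,0,0.03],[0,0,0.034],[0,0,0.036],[0,0,0.036]],"spin":[0,0,0,0,0,0,0,0]}'; python3 -m creep '{"hand":[1,1,1,1],"slide":[[0,0,0.003],[0,0,0.006],[0,0,0.008],[0,0,0.008]],"spin":[0,0,0,0]}'
```

```text
time_s: 5.63
ee_pos: [0.6334, -0.1458, 0.0433]
eef_rot: [-0.154, 1.57, -0.281]
force: [0.4, -0.6, -0.1]
grip_width: 0.0005
time_s: 5.97
ee_pos: [0.6414, -0.1468, 0.0432]
eef_rot: [-0.177, 1.571, -0.304]
force: [-1.4, 0.1, 0.6]
grip_width: 0.0009
```

```bash
python3 -m creep '{"hand":[1,1,1],"slide":[[0,0,0.002],[0,0,0.003],[0,0,0.003]],"spin":[0,0,0]}';python3 -m creep '{"hand":[1,1,1],"slide":[[0,0,0.002],[0,0,0.002],[0,0,0.002]],"spin":[0,0,0]}'
```

```text
time_s: 6.22
ee_pos: [0.6441, -0.1472, 0.0432]
eef_rot: [-0.778, 1.571, -0.905]
force: [-1.9, -1.0, 0.4]
grip_width: 0.0005
time_s: 6.47
ee_pos: [0.6461, -0.1474, 0.0433]
eef_rot: [-0.091, 1.57, -0.219]
force: [-2.3, -1.3, -0.9]
grip_width: 0.0005
```

```bash
python3 -m creep '{"hand":[1,1,1],"slide":[[0,0,0.002],[0,0,0.002],[0,0,0.002]],"spin":[0,0,0]}';python3 - <<'E'
from h import *
s=ctrl.camera("scene")[:,:,::-1]
cv2.imwrite("pics/s2.png",cv2.resize(s[200:290,160:270],None,fx=6,fy=6,interpolation=cv2.INTER_CUBIC))
E
```

```text
time_s: 6.72
ee_pos: [0.6465, -0.1475, 0.0432]
eef_rot: [3.084, 1.567, 2.956]
force: [-17.9, 2.0, 8.6]
grip_width: 0.0003
```

View pics/s2.png

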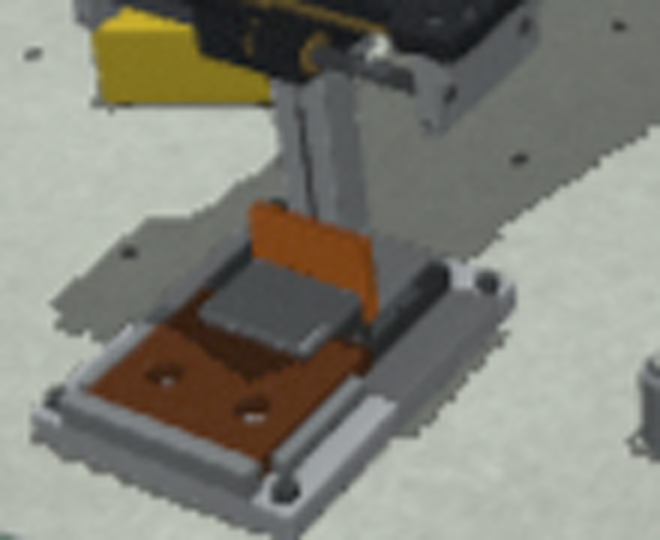

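The slide has stalled against its stop: 18 N, with no motion for a commanded 2 mm. The tongue lies over the plate's edge. Next I'll back off, lift and go to the rocker.

```bash
python3 -m creep '{"hand":[1,1,1,1,1,1,1,1],"slide":[[0,0,-0.008],[0,0,-0.02],[0,0,-0.025],[-0.03,0,-0.025],[-0.065,0,-0.025],[-0.09,0,-0.025],[-0.09,0,-0.025],[-0.09,0,-0.025]],"spin":[0,0,0,0,0,0,0,0]}';python3 - <<'E'
from h import *
go([.6497,.1411,.11],.535+np.pi/2);print(ctrl.get_obs()["qpos"].round(2))
s=ctrl.camera("top")[:,:,::-1]
cv2.imwrite("pics/t2.png",cv2.resize(s[90:230,120:400],None,fx=2.8,fy=2.8,interpolation=cv2.INTER_CUBIC))
E
```

```text
time_s: 7.43
ee_pos: [0.624, -0.1446, 0.1348]
eef_rot: [-0.118, 1.567, -0.246]
force: [0.1, -0.5, -0.2]
grip_width: 0.0006
t 7.4333 pos [ 0.624  -0.1446  0.1348] toolY [ 0.127  0.992 -0.   ] toolZ [ 0.992 -0.127  0.003] F [ 0.1 -0.5 -0.2] slide mm [ 24.6 286.7 -10.9]
spin deg -37.94594943464712 -37.94594943464712
[-0.28  0.57  1.33  0.    1.24 -1.73]
```

View pics/t2.png

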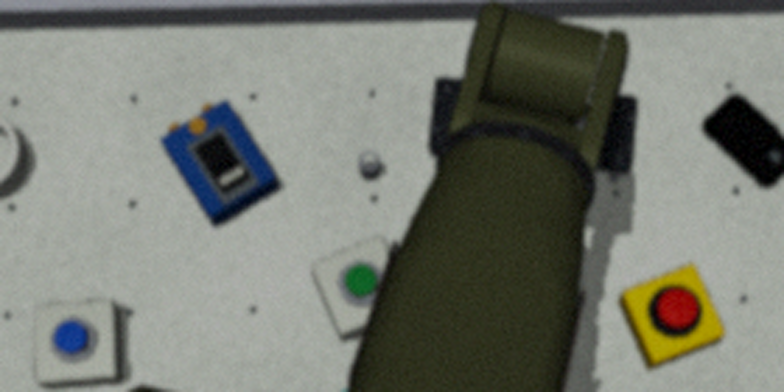

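```bash
python3 -m creep '{"hand":[1,1,1,1,1,1,1,1,1,1,1,1],"slide":[[0,0.03,-0.001],[0,0.06,-0.002],[0,0.095,-0.003],[0,0.13,-0.005],[0,0.165,-0.006],[0,0.2,-0.007],[0,0.23,-0.008],[0,0.255,-0.009],[0,0.275,-0.01],[0,0.287,-0.011],[0.01,0.287,-0.011],[0.025,0.287,-0.011]],"spin":[-3,-6,-10,-14,-18,-22,-26,-30,-34,-38,-38,-38]}';python3 -m creep '{"hand":[1,1],"slide":[[0,0,0],[0,0,0]],"spin":[0,0]}';python3 - <<'E'
from h import *
go([.6497,.1411,.072],.535+np.pi/2)
s=ctrl.camera("scene")[:,:,::-1]
cv2.imwrite("pics/s3.png",cv2.resize(s[200:310,160:380],None,fx=3.6,fy=3.6,interpolation=cv2.INTER_CUBIC))
E
```

```text
time_s: 8.48
ee_pos: [0.6487, 0.1419, 0.1071]
eef_rot: [-0.656, 1.57, -0.121]
force: [0.2, -1.4, -0.2]
grip_width: 0.0001
time_s: 8.65
ee_pos: [0.648, 0.1406, 0.1063]
eef_rot: [2.799, 1.567, -2.951]
force: [-0.3, 0.4, 0.4]
grip_width: 0.0006
t 8.65 pos [0.648  0.1406 0.1063] toolY [-0.509  0.861  0.001] toolZ [ 0.861  0.509 -0.003] F [-0.3  0.4  0.4] slide mm [34.3 -0.5  1.8]
spin deg -0.08398578162495368 -0.08398578162496051
```

View pics/s3.png

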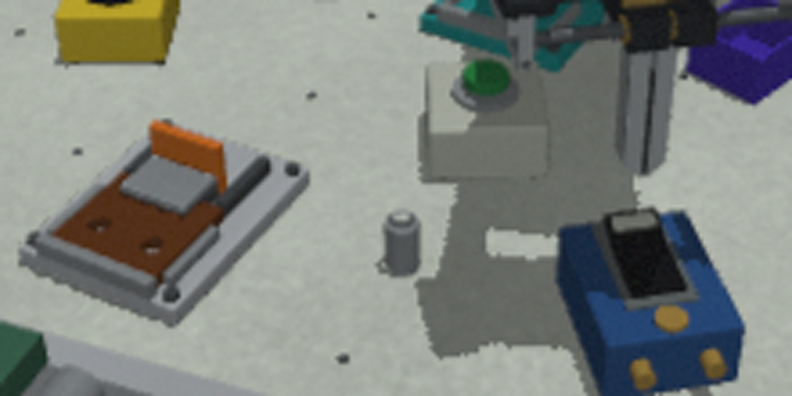

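The fingers hover over the white bar at (633,220) in the crop, and the clamp has stayed home. Pressing down.

```bash
python3 -m creep '{"hand":[1,1,1,1,1,1,1,1],"slide":[[0.012,0,0.001],[0.025,0,0.001],[0.034,0,0.001],[0.038,0,0.001],[0.041,0,0.001],[0.044,0,0.001],[0.046,0,0.001],[0.046,0,0.001]],"spin":[0,0,0,0,0,0,0,0]}';python3 -m creep '{"hand":[1,1],"slide":[[0.002,0,0],[0.002,0,0]],"spin":[0,0]}';python3 -m creep '{"hand":[1,1],"slide":[[0.001,0,0],[0.001,0,0]],"spin":[0,0]}'
```

```text
time_s: 9.37
ee_pos: [0.6496, 0.1421, 0.0622]
eef_rot: [-0.793, 1.571, -0.257]
force: [-0.9, -1.0, 2.0]
grip_width: 0.0006
time_s: 9.53
ee_pos: [0.6496, 0.1421, 0.0603]
eef_rot: [-0.649, 1.57, -0.114]
force: [-0.9, -1.0, 3.2]
grip_width: 0.0007
time_s: 9.7
ee_pos: [0.6496, 0.142, 0.0593]
eef_rot: [-1.479, 1.571, -0.944]
force: [-0.8, -1.7, 2.5]
grip_width: 0.0003
```

```bash
python3 -m creep '{"hand":[1,1],"slide":[[0.001,0,0],[0.001,0,0]],"spin":[0,0]}';python3 -m creep '{"hand":[1,1],"slide":[[0.001,0,0],[0.001,0,0]],"spin":[0,0]}';python3 -m creep '{"hand":[1,1],"slide":[[0.001,0,0],[0.001,0,0]],"spin":[0,0]}'
```

```text
time_s: 9.87
ee_pos: [0.6496, 0.1421, 0.0588]
eef_rot: [-0.854, 1.571, -0.319]
force: [-2.2, -2.1, 5.4]
grip_width: 0.0004
time_s: 10.03
ee_pos: [0.6497, 0.142, 0.0586]
eef_rot: [-0.712, 1.57, -0.176]
force: [-7.4, -2.9, 13.9]
grip_width: 0.0006
time_s: 10.2
ee_pos: [0.6498, 0.1421, 0.0585]
eef_rot: [-0.602, 1.57, -0.066]
force: [-10.0, -4.1, 21.0]
grip_width: 0.0006
```

It stopped hard with the tip at z = 0.0505 and 21 N, which is the rocker's on position. Lifting now, then over to the green button.

```bash
python3 -m creep '{"hand":[1,1,1,1,1],"slide":[[-0.015,0,0],[-0.035,0,0],[-0.055,0,0],[-0.055,0,0],[-0.055,0,0]],"spin":[0,0,0,0,0]}';python3 - <<'E'
from h import *
go([.5375,.013,.11])
E
```

```text
time_s: 10.62
ee_pos: [0.6499, 0.1423, 0.1118]
eef_rot: [-0.284, 1.569, 0.252]
force: [0.2, 0.3, -0.6]
grip_width: 0.0005
t 10.6167 pos [0.6499 0.1423 0.1118] toolY [-0.511  0.86  -0.   ] toolZ [0.86  0.511 0.002] F [ 0.2  0.3 -0.6] slide mm [   1.5  -53.8 -162.7]
```

```bash
python3 -m creep '{"hand":[1,1,1,1,1,1,1,1,1],"slide":[[0,-0.01,-0.03],[0,-0.02,-0.06],[0,-0.03,-0.09],[0,-0.04,-0.12],[0,-0.05,-0.148],[0,-0.054,-0.163],[0,-0.054,-0.163],[0,-0.054,-0.163],[0,-0.054,-0.163]],"spin":[0,0,0,0,0,0,0,0,0]}';python3 - <<'E'
from h import *
go([.5375,.013,.071])
s=ctrl.camera("scene")[:,:,::-1]
cv2.imwrite("pics/s4.png",cv2.resize(s[170:310,230:380],None,fx=4.2,fy=4.2,interpolation=cv2.INTER_CUBIC))
E
```

```text
time_s: 11.37
ee_pos: [0.5373, 0.013, 0.1107]
eef_rot: [2.264, 1.57, 2.8]
force: [0.2, -0.1, 0.1]
grip_width: 0.0004
t 11.3667 pos [0.5373 0.013  0.1107] toolY [-0.511  0.86   0.   ] toolZ [ 0.86   0.511 -0.   ] F [ 0.2 -0.1  0.1] slide mm [39.7 -0.1  0.2]
```

View pics/s4.png

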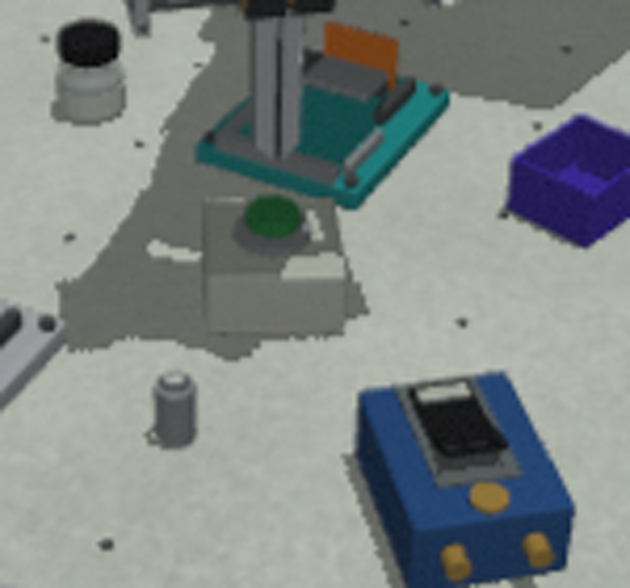

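The rocker's white end is now down and its far end stands up. The fingers are over the green button. Pressing it.

```bash
python3 -m creep '{"hand":[1,1,1,1,1,1,1,1],"slide":[[0.015,0,0],[0.03,0,0],[0.036,0,0],[0.039,0,0],[0.041,0,0],[0.043,0,0],[0.045,0,0],[0.045,0,0]],"spin":[0,0,0,0,0,0,0,0]}';python3 -m creep '{"hand":[1,1],"slide":[[0.001,0,0],[0.001,0,0]],"spin":[0,0]}';python3 -m creep '{"hand":[1,1],"slide":[[0.001,0,0],[0.001,0,0]],"spin":[0,0]}'
```

```text
time_s: 12.08
ee_pos: [0.5373, 0.0127, 0.0666]
eef_rot: [-0.239, 1.57, 0.297]
force: [-1.9, 4.0, 3.6]
grip_width: 0.0004
time_s: 12.25
ee_pos: [0.5373, 0.0126, 0.0657]
eef_rot: [-0.308, 1.57, 0.228]
force: [-0.4, 3.8, 5.1]
grip_width: 0.0001
time_s: 12.42
ee_pos: [0.5374, 0.0126, 0.0651]
eef_rot: [-0.35, 1.57, 0.186]
force: [-2.2, 3.7, 10.1]
grip_width: 0.0003
```

```bash
python3 -m creep '{"hand":[1,1,1],"slide":[[0.001,0,0],[0.001,0,0],[0.001,0,0]],"spin":[0,0,0]}'
```

```text
time_s: 12.67
ee_pos: [0.5375, 0.0126, 0.0649]
eef_rot: [-0.432, 1.569, 0.104]
force: [-7.1, 4.1, 21.1]
grip_width: 0.0009
```

```bash
python3 -m creep '{"hand":[1,1,1,1,1,1],"slide":[[-0.004,0,0],[-0.01,0,0],[-0.03,0,0],[-0.06,0,0],[-0.1,0,0],[-0.14,0,0]],"spin":[0,0,0,0,0,0]}'; python3 -m creep '{"hand":[1,1,1,1,1,1,1,1],"slide":[[0,0,-0.03],[0,0,-0.06],[0,0,-0.1],[0,0,-0.13],[0,0,-0.15],[0,0,-0.15],[0,0,-0.15],[0,0,-0.15]],"spin":[0,0,0,0,0,0,0,0]}'
python3 - <<'E'
from h import *
for n in("scene","top"):cv2.imwrite(f"pics/{n}9.png",ctrl.camera(n)[:,:,::-1])
s=cv2.imread("pics/scene9.png");s0=cv2.imread("pics/scene0.png")
cv2.imwrite("pics/cmp.png",np.vstack([cv2.resize(q[200:310,160:420],None,fx=2.7,fy=2.7,interpolation=cv2.INTER_CUBIC)for q in(s0,s)]))
for n,box in(("scene",(280,212,312,236)),("top",(230,170,270,212))):
  for k in"09":
    h=cv2.cvtColor(cv2.imread(f"pics/{n}{k}.png"),cv2.COLOR_BGR2HSV);m=cv2.inRange(h,(45,120,30),(80,255,255));x0,y0,x1,y1=box
    ys,xs=np.nonzero(m[y0:y1,x0:x1]);print(n,k,len(xs),xs.mean()+x0,ys.mean()+y0,ys.min()+y0)
E
```

```text
time_s: 13.17
ee_pos: [0.5363, 0.0122, 0.2044]
eef_rot: [2.835, 1.569, -2.912]
force: [0.0, 0.5, 0.3]
grip_width: 0.0004
time_s: 13.83
ee_pos: [0.4084, -0.0642, 0.2034]
eef_rot: [-1.196, 1.57, -0.661]
force: [-1.1, 0.0, -0.5]
grip_width: 0.0007
scene 0 92 294.5217391304348 221.16304347826087 217
scene 9 91 294.5824175824176 221.15384615384616 217
top 0 87 248.48275862068965 189.64367816091954 185
top 9 84 248.4047619047619 189.75 185
```

View pics/cmp.png

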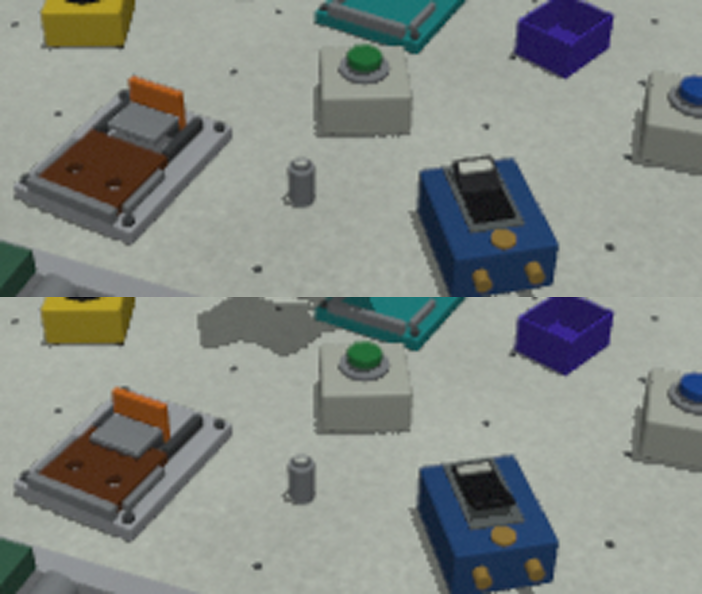

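View pics/top9.png

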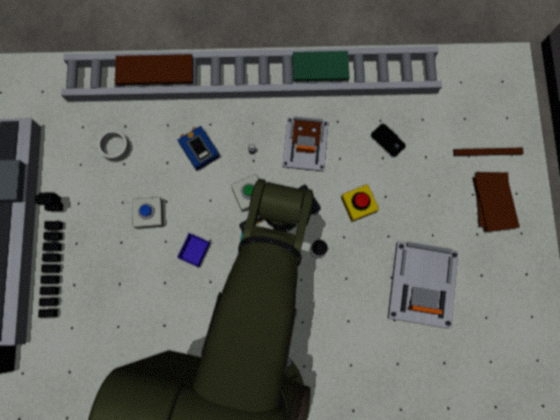

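The before/after pictures show the clamp over the plate's edge, the rocker level on its white end, and the green button back out at the same pixel, with nothing else moved. Handing in.

```bash
python3 -c "
from station import ctrl
print(ctrl.hand_in())"
```

```text
the job is handed in; nothing more can be done
None
```

The job is done in the order asked and handed in at about 14 s of robot time. I used only the closed fingertips.

- **Clamp:** I pushed it until it stalled on its stop, at about 18 N. It had moved about 23 mm, and the tongue lies over the plate's edge.
- **Rocker:** I pressed the white-marked end until it stopped hard, with the tip 50.5 mm above the table and 21 N on the wrist. In the pictures it stays level.
- **Green button:** I pressed it until it stopped, with the tip about 57 mm above the table (6 mm of travel) and 21 N. I then let go and drew clear. It came back out, and its image position is within 0.1 pixel of the start, so its box did not shift visibly.

**Last checks:** The final pictures show the other boxes and bystanders where they were, and the force read about zero with the arm clear. No check failed or disagreed.

**Slip:** My first moves gave the slide values in millimetres instead of metres. The per-row limit capped them, so the arm overshot at about 0.2 m height and touched nothing. I corrected this before going near the fixture.

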